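# Fit a guide rod through both bushings of an alignment fixture

### The job

Draw the blanking plate straight up out of its slot between the two bushings of the fixture and stand it in the open grey pocket. Then take the guide rod by its handle from its rest, thread it tip first through the bushing on the side nearer the rest and on through the far one until its tip sticks out beyond, and finish still gripping the handle, keeping the rod still there and not wedged hard against the bushings. Leave the other things on the bench where they are.

Things in the scene. Friction and masses are not known exactly. Their poses are not given: they have to be found in the camera images.
- fixture: Fixed bushing fixture: base 80 (x) x 170 (y) x 10 mm with two equal upright bearing blocks (46 wide in x, tops at z = 104 mm) and, midway (y = 0), two grooved dark posts (tops at 90 mm, 66 mm over both in x) that hold the blanking plate. Origin: centre of the underside, on the bench. +y is the direction of threading; the rod enters at the y = -56 mm face.
- near_bushing (a point): Centre of the bushing threaded first, at fixture (0, -40, 86) mm: a round 17 mm bore along y through a block 24 mm thick with a 4 mm brass flange on both faces (outer flange face at fixture y = -56, inner at -24 mm). Axes parallel to the fixture's.
- far_bushing (a point): Centre of the equal bushing threaded second, at fixture (0, 40, 86) mm, in line with the first; its flange faces are at fixture y = 24 and y = 56 mm. Axes parallel to the fixture's.
- plate_center (a point): Centre of the loose flat aluminium blanking plate, 50 (x) x 5 (y, thickness) x 136 mm (z), about 80 g. It stands in the fixture's slot (3 mm play in thickness, 5 mm in width), lower edge 10 mm and top edge 146 mm above the bench, so 42 mm over the bearing blocks; it blocks the way between the bushings. Free of the slot once its lower edge is above 90 mm.
- pocket: Fixed open-topped grey pocket, 80 (x) x 42 (y) x 65 mm high, walls and floor 5 mm, so the opening is 70 x 32 mm; on a foot 100 x 62 x 4 mm. Origin: centre of its underside, on the bench. The plate stands in it with its thickness along the pocket's y and may lean.
- rest: Fixed black rest for the rod, base 60 (x) x 190 (y) x 8 mm; a pedestal 12 mm wide, 29 mm high at y = -80 mm carries the handle, a V notch at y = +65 mm (highest point 53 mm) carries the shaft. Origin: centre of its underside, on the bench. The rod is lifted straight up out of it.
- rod_handle (a point): Centre of the guide rod's black handle, on the rod's axis; 20 (x) x 46 (y, along the rod) x 26 mm (z). The shaft points along this point's +y. Loose, about 160 g, most of it in the handle (balance point about 15 mm ahead of the handle's centre). It lies level in its rest, axis 42 mm above the bench, pointing roughly as the fixture's +y (within 0.5 rad).
- rod_tip (a point): Point of the guide rod's free end, 183 mm from the handle's centre along +y: a steel shaft 12 mm thick leaves the handle's front face (23 mm from the handle's centre), and its last 15 mm taper to 5 mm. Axes as rod_handle.
- rod: The whole guide rod (handle and shaft); origin and axes are those of rod_handle.
- plate: The whole blanking plate; origin at the middle of its lower edge, 68 mm below plate_center.
- steel_cup_1: Bystander: turned steel cup with a red band, 60 mm wide, 52 mm high, at the left, in front of the pocket; leave it alone. Origin at the centre of its underside.
- steel_cup_3: Bystander: low turned steel cup, 64 mm wide, 40 mm high, in front of the rest; leave it alone. Origin at the centre of its underside.
- fuse_box: Bystander: small pale card box 55 x 85 x 32 mm, at the right; leave it alone. Origin at the centre of its underside.
- carton_small: Bystander: brown card box 90 x 68 x 58 mm, behind the fixture; leave it alone. Origin at the centre of its underside.
- flux_bottle: Bystander: small white bottle, 32 mm wide, 75 mm high, behind the fixture to the left; leave it alone. Origin at the centre of its underside.
Not all that is in view belongs to the job. Several things have the shape of the pocket; the one meant has the colours described above. Of the things shaped like the plate, the aluminium one is meant.

How it is judged (in metres and radians):
On the way, in this order (a step that is already met when the one before it is completed fails the run):
1. the blanking plate is lifted clear of its slot (z of plate_center in the frame of fixture above 0.159 m and contact force between the fingers and plate above 0.3 N), for 0.1 s.
2. the plate stands in the pocket, let go (x of plate_center in the frame of pocket between -0.025 and 0.025 m and y of plate_center in the frame of pocket between -0.03 and 0.03 m and z of plate_center in the frame of pocket below 0.085 m and (angle between plate_center's own z axis and vertical below 0.6 rad or angle between plate_center's own z axis and vertical above 2.54 rad) and contact force between the fingers and plate below 0.2 N), for 0.2 s.
3. the gripped rod is through the near bushing (angle between the y axis of rod_handle and the y axis of fixture, either way round below 0.08 rad and x of rod_tip in the frame of fixture between -0.008 and 0.008 m and z of rod_tip in the frame of fixture between 0.078 and 0.094 m and y of rod_handle in the frame of fixture below -0.07 m and y of rod_tip in the frame of fixture above -0.022 m and contact force between the fingers and rod above 1 N), for 0.1 s.
4. the gripped rod spans both bushings (angle between the y axis of rod_handle and the y axis of fixture, either way round below 0.08 rad and x of rod_tip in the frame of fixture between -0.008 and 0.008 m and z of rod_tip in the frame of fixture between 0.078 and 0.094 m and y of rod_handle in the frame of fixture below -0.07 m and y of rod_tip in the frame of fixture above 0.06 m and contact force between the fingers and rod above 1 N), for 0.2 s.
At the end, for the whole second after the job is handed in: The rod runs through both bushings from the near side, parallel to the bores, its tip at least 4 mm beyond the far flange face, still and still gripped by the fingers (over 1 N), with less than 15 N between rod and fixture; the plate stands (leaning up to about 34 degrees) released in the pocket (all of step 2 and all of step 4 and contact force between rod and fixture below 15 N and linear speed of rod below 0.02 m/s); the arm keeps its last pose, push and grip.
It fails at once if a bystander is pushed more than 30 mm or knocked over (distance of any of steel_cup_1, steel_cup_3, fuse_box, carton_small, flux_bottle from where it was at the start of the episode above 0.03 m or angle between any of steel_cup_1, steel_cup_3, fuse_box, carton_small, flux_bottle's own z axis and vertical above 0.5 rad).
It also fails if it takes over 62 s, if anything falls off the work surface, if the arm or the gripper's body presses on something with over 40 N, if the wrist force passes 120 N, or if a joint passes its speed limit or range.

### The arm

A 6-joint arm with a two-finger parallel gripper is mounted at the origin on a cart in front of the work surface, level with it; the furniture and walls round the work are solid. World frame = base frame: x ahead of the robot, y to its left, z up, the work surface at z = 0. Lengths are in m, angles in degrees, forces in N, time in s.
With the tool pointing down it reaches from about 0.35 to 0.725 m from the base axis. Payload 4.3 kg.
Tool frame: the origin (TCP) lies between the finger pads; the fingertips stand 17 mm ahead of it and the grasp point (between the pads) lies 2 mm behind it; z points along the fingers, y is the direction in which the jaws open and shut (so a half turn about z gives the same grasp; the last joint's range is limited). The gripper opens to 85 mm and grips with 20 to 120 N. Pads are 22 mm wide; open, the fingers measure 114 mm over their backs; the gripper's body (76 mm by 85 mm) begins 54 mm behind the grasp point. The pads swing forward as they close: fully open they stand 13 mm farther back than shut.
Start: joints at [64.956, 21.618, 4.641, 73.018, 0, 83.68], TCP at [0.185, 0.545, 0.248] pointing down, gripper open.
Joint ranges: [-156.06, 156.06], [-48.1, 94.91], [-58.44, 69.94], [-101.28, 121.22], [-78.64, 73.56], [-180, 180]. Speed limits (degrees/s): [147.25, 147.25, 180, 180, 180, 180].

### API

Orientations are given as a 3x3 rotation matrix whose columns are the frame's x, y, z axes.
In Python, from rig import ctrl, status, optics, finish_job gives the robot as it stands. Calls block until the motion is done:
- ctrl.move_ptp(position, orientation): joint-space move of the TCP to a pose.
- ctrl.servo_line(position, vel=0.15, ori=None): straight line of the TCP; ori=None keeps the orientation; vel is the mean speed in m/s.
- ctrl.set_joints(angles): joint-space move.
- ctrl.move_gripper(opening): opening from 0.0 (shut) to 1.0 (fully open); the grip force is fixed at half the most; returns when the fingers have stopped.
- ctrl.sleep(seconds).
- ctrl.solve_ik(position, orientation): joint angles nearest the present ones, or None.
- status.observe(): the state.
- optics.grab_frame(name): name is "scene" or "top" or "wrist"; returns the picture (400x640x3 uint8, red, green, blue); there is no depth.
- optics.camera_params(name): a dict with "K" (3x3 intrinsics, pixels), "world_to_cam" (4x4, takes a point from world to camera coordinates). Camera axes: x right, y down, z forward; pixel columns grow to the right and rows downward; lengths in m; the calibration is good to about 2 mm. A picture is of the moment at which its call begins: read the wrist's pose just before it. camera_params takes no time and is no camera call; for the wrist camera it gives the pose at the moment of the call.
A pose or a line that the arm cannot do raises ctrl.IKError and nothing moves.
- finish_job(): hands the job in, once; it reports no verdict.
The state is a dict: "time_s": time; "joint_pos": joint angles; "qd": joint speeds; "joint_efforts": joint torques, N m; "eef_pos": TCP position; "tcp_rot": TCP orientation; "contact_force": force on the tool from outside, world axes, zero at the start; "wrist_torque": the same for the moment, N m; "gripper_width": opening from 0.0 (shut) to 1.0 (fully open).
Only numpy, scipy, OpenCV 4.12 (cv2) and the standard library are available. Lean on these libraries where they do the work, as an engineer would, in place of code of your own. Each camera call takes 0.05 s, during which the arm holds its last target.

## Working session

There is one attempt and no reset: what is moved stays moved. The work goes in short steps, each a Python script; the robot and the scene stay as the last script left them, time stands still between calls to the robot, and variables do not carry over. Pictures are saved under pics/ and viewed, and the job is handed in when it is done.

```bash
ls; mkdir -p pics; python3 - <<'E'
from rig import ctrl,status,optics
import cv2,numpy as np
print(status.observe()['time_s'])
for n in("scene","top","wrist"):
    im=optics.grab_frame(n);cv2.imwrite(f'pics/{n}0.png',im[:,:,::-1])
    p=optics.camera_params(n);print(n,np.round(p['K'],1).tolist(),np.round(p['world_to_cam'],4).tolist())
E
```

```text
pics
0.0
scene [[465.1, 0.0, 321.1], [0.0, 465.1, 197.1], [0.0, 0.0, 1.0]] [[0.7936, -0.6085, -0.0001, -0.4838], [-0.486, -0.6336, -0.602, 0.3201], [0.3662, 0.4778, -0.7985, 1.2301], [0.0, 0.0, 0.0, 1.0]]
top [[454.1, 0.0, 318.8], [0.0, 454.1, 197.7], [0.0, 0.0, 1.0]] [[0.0214, -0.9994, 0.026, -0.0304], [-0.9841, -0.0256, -0.1756, 0.5703], [0.1762, -0.0219, -0.9841, 1.4223], [0.0, 0.0, 0.0, 1.0]]
wrist [[283.8, 0.0, 319.1], [0.0, 283.8, 199.9], [0.0, 0.0, 1.0]] [[0.3216, 0.9469, -0.0025, -0.5732], [0.9119, -0.3091, 0.27, -0.0358], [0.2549, -0.0891, -0.9629, 0.3786], [0.0, 0.0, 0.0, 1.0]]
```

View pics/scene0.png

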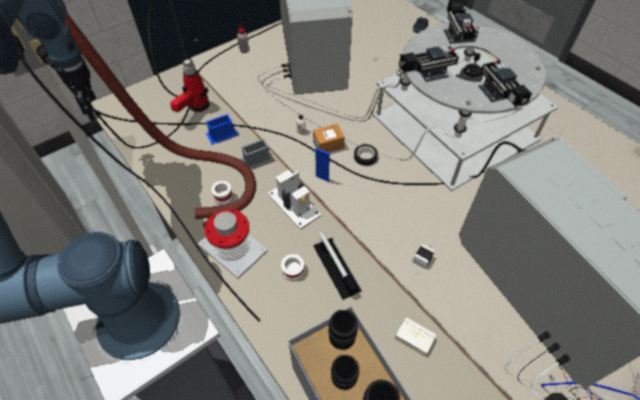

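View pics/top0.png

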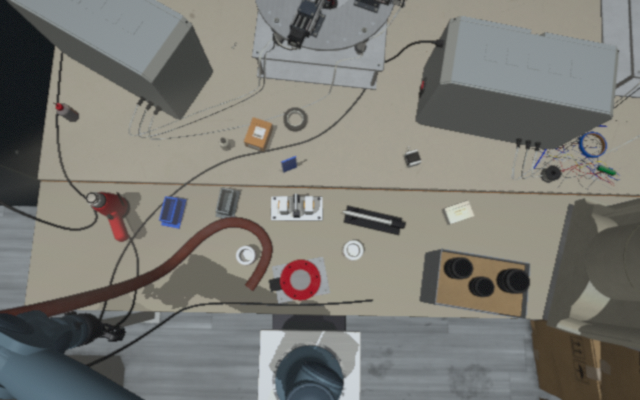

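View pics/wrist0.png

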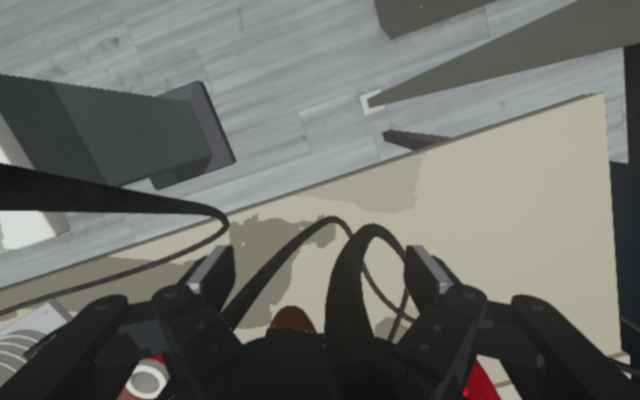

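The top view shows the white fixture at (297,207), with the grey pocket at (228,202) and a blue one at (172,211). The rest with the rod is at (375,219), and a blue plate-like thing is at (289,163). I'll enlarge the area to confirm.

```bash
python3 - <<'E'
import cv2,numpy as np
t=cv2.imread('pics/top0.png');s=cv2.imread('pics/scene0.png')
cv2.imwrite('pics/topc.png',cv2.resize(t[150:250,210:410],None,fx=4,fy=4,interpolation=cv2.INTER_CUBIC))
cv2.imwrite('pics/scc.png',cv2.resize(s[110:300,200:370],None,fx=3,fy=3,interpolation=cv2.INTER_CUBIC))
E
```

```text
(no output)
```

View pics/topc.png

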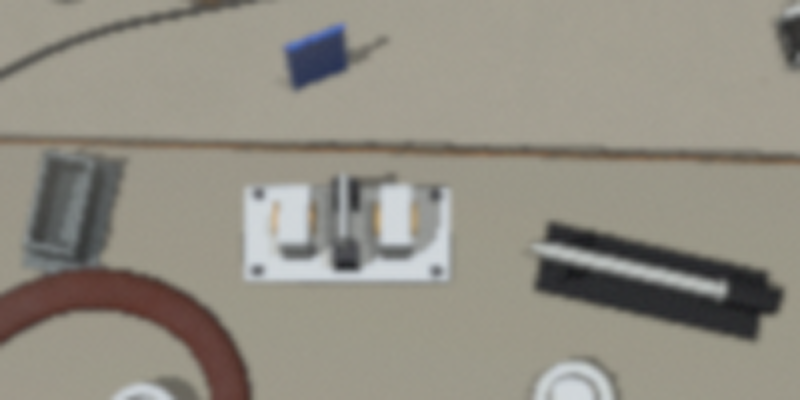

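View pics/scc.png

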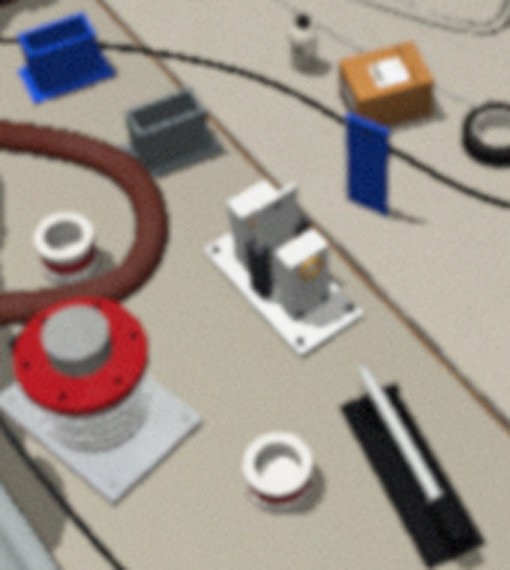

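The grey pocket at (228,202) fits, and the blue one at (172,211) is a decoy. The plate standing in the fixture slot at (297,205) is aluminium, and the blue plate at (289,163) is a decoy. Next I'll get rough positions from the top view and plan the wrist views.

```bash
cat > h.py <<'E'
import numpy as np,cv2
from rig import ctrl,status,optics
def ray(p,uv,z):
    K=np.array(p['K']);T=np.array(p['world_to_cam']);R=T[:3,:3];c=-R.T@T[:3,3]
    d=R.T@np.linalg.solve(K,[uv[0],uv[1],1]);return c+d*(z-c[2])/d[2]
def proj(p,X):
    K=np.array(p['K']);T=np.array(p['world_to_cam']);x=T[:3,:3]@np.asarray(X)+T[:3,3];x=K@x;return x[:2]/x[2]
def down(yaw): # tool pointing down; jaw axis (tool y) at angle yaw from world x (deg)
    a=np.radians(yaw);y=np.array([np.cos(a),np.sin(a),0]);z=np.array([0,0,-1.]);return np.column_stack([np.cross(y,z),y,z])
def snap(name,fn):
    p=optics.camera_params(name);im=optics.grab_frame(name)[:,:,::-1].copy();cv2.imwrite('pics/'+fn+'.png',im);np.savez('pics/'+fn,K=p['K'],world_to_cam=p['world_to_cam']);return p,im
def load(fn): return dict(np.load('pics/'+fn+'.npz')),cv2.imread('pics/'+fn+'.png')
E
python3 - <<'E'
from h import *
p=optics.camera_params('top')
c=lambda u,v:(210+u/4-.4,150+v/4-.4)
for n,u,v,z in[('fixBL',245,187,.01),('fixBR',449,187,.01),('FR',449,281,.01),('FL',243,281,.01),('pockrimTL',46,153,.065),('TR',97,157,.065),('BR',83,262,.065),('BL',30,258,.065),('tip',528,247,.042),('handback',780,300,.055),('plate l',335,175,.146),('platebot',346,240,.146),('blueplate',316,45,.1)]:
    print(n,ray(p,c(u,v),z).round(4))
for n,u,v in [('cup1',246,255),('cup3',353,250),('fuse',459,212),('valve',300,280)]: print(n,ray(p,(u,v),.03).round(3))
o=status.observe();T=np.array(optics.camera_params('wrist')['world_to_cam']);R=np.array(o['tcp_rot']);t=np.array(o['eef_pos'])
cc=-T[:3,:3].T@T[:3,3];print('cam in tcp',R.T@(cc-t),'axes',(R.T@T[:3,:3].T).round(3).tolist(),R.round(2).tolist(),ctrl.solve_ik)
for q in [(.42,.05,.32,0),(.42,.05,.32,180),(.4,.2,.3,0),(.4,.2,.3,180),(.42,-.15,.3,75),(.42,-.15,.3,-105)]:
    s=ctrl.solve_ik(q[:3],down(q[3]));print(q,None if s is None else np.round(s,1))
E
```

```text
fixBL [0.5786 0.142  0.01  ]
fixBR [ 0.583  -0.0278  0.01  ]
FR [ 0.504  -0.0294  0.01  ]
FL [0.4998 0.1405 0.01  ]
pockrimTL [0.5922 0.2975 0.065 ]
TR [0.5901 0.2566 0.065 ]
BR [0.5049 0.2631 0.065 ]
BL [0.5071 0.3051 0.065 ]
tip [ 0.5293 -0.0921  0.042 ]
handback [ 0.4894 -0.2946  0.055 ]
plate l [0.5652 0.0628 0.146 ]
platebot [0.5156 0.0529 0.146 ]
blueplate [0.6783 0.0827 0.1   ]
cup1 [0.382 0.212 0.03 ]
cup3 [ 0.406 -0.131  0.03 ]
fuse [ 0.539 -0.481  0.03 ]
valve [0.307 0.037 0.03 ]
cam in tcp [ 0.06736539 -0.00058512 -0.12521518] axes [[-0.001, -0.963, -0.27], [1.0, -0.0, -0.001], [0.001, -0.27, 0.963]] [[-0.95, 0.32, -0.0], [0.32, 0.95, -0.0], [0.0, -0.0, -1.0]] <function make.<locals>.ik at 0x7f67047c11c0>
(0.42, 0.05, 0.32, 0) [-1.8  3.2 -8.3 78.5  0.  88.2]
(0.42, 0.05, 0.32, 180) [ -1.8   3.2  -8.3  78.5   0.  -91.8]
(0.4, 0.2, 0.3, 0) [ 18.4   6.1  -8.   75.9   0.  108.4]
(0.4, 0.2, 0.3, 180) [ 18.4   6.1  -8.   75.9   0.  -71.6]
(0.42, -0.15, 0.3, 75) [-27.8   6.   -8.2  75.9   0.  -12.8]
(0.42, -0.15, 0.3, -105) [-27.8   6.   -8.2  75.9   0.  167.2]
```

```bash
python3 - <<'E'
from h import *
print([proj(optics.camera_params('top'),x).round() for x in ([.185,.545,.248],[0,0,0])])
for q in [(.62,.06,.33,92),(.541,.056,.25,91),(.541,.056,.13,91),(.548,.28,.22,86),(.548,.28,.12,86),(.494,-.27,.05,-11),(.494,-.27,.15,169),(.544,-.2,.09,1.5),(.544,-.055,.09,1.5)]:
    s=ctrl.solve_ik(q[:3],down(q[3]));print(q,None if s is None else np.round(s,1))
o=status.observe()
ctrl.servo_line([.185,.545,.36],vel=.25)
ctrl.move_ptp([.62,.06,.35],down(92))
o=status.observe();print(o['time_s'],np.round(o['eef_pos'],4),o['contact_force'])
snap('wrist','w1');snap('top','t1');snap('scene','s1')
E
```

```text
[array([105., 323.]), array([309., 380.])]
(0.62, 0.06, 0.33, 92) [-0.3 28.1 26.6 88.5  0.  -2.3]
(0.541, 0.056, 0.25, 91) [-0.8 17.9 -0.4 71.7  0.  -1.8]
(0.541, 0.056, 0.13, 91) [ -0.8  21.7 -13.3  55.    0.   -1.8]
(0.548, 0.28, 0.22, 86) [21.2 26.9  8.5 71.6  0.  25.2]
(0.548, 0.28, 0.12, 86) [21.2 29.8 -1.9 58.3  0.  25.2]
(0.494, -0.27, 0.05, -11) [-35.1  28.1 -16.4  45.5   0.   65.9]
(0.494, -0.27, 0.15, 169) [ -35.1   22.9   -8.3   58.8    0.  -114.1]
(0.544, -0.2, 0.09, 1.5) [-26.5  27.4 -10.7  51.9   0.   62. ]
(0.544, -0.055, 0.09, 1.5) [-12.4  24.1 -16.2  49.7   0.   76.1]
3.075 [0.6198 0.0609 0.3501] [0.10974953 0.07794253 1.28288635]
```

View pics/w1.png

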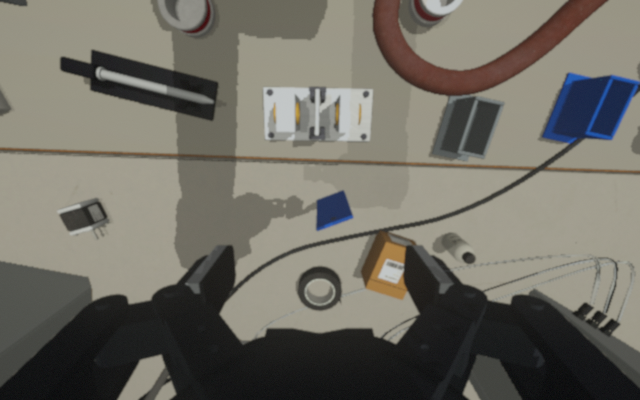

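View pics/s1.png

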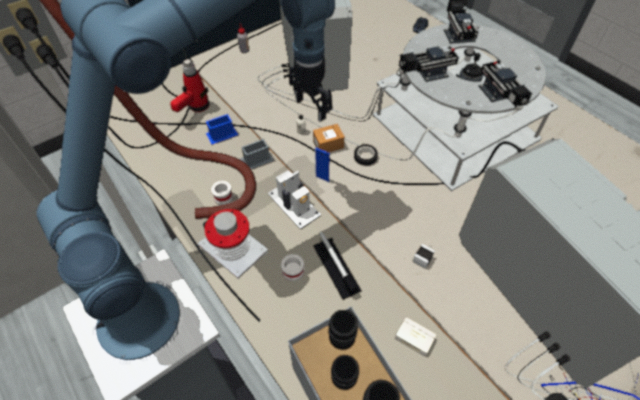

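The wrist view shows the fixture at (317,114), the grey pocket at (470,127), the blue decoys at (590,105) and (334,210), and the rod from (65,65) to (222,103). I'll take enlarged crops to pick edges from.

```bash
python3 - <<'E'
import cv2,numpy as np
t=cv2.imread('pics/w1.png')
a=cv2.resize(t[75:155,250:385],None,fx=5,fy=5,interpolation=cv2.INTER_CUBIC)
cv2.imwrite('pics/wf.png',a)
cv2.imwrite('pics/wp.png',cv2.resize(t[80:170,420:515],None,fx=6,fy=6,interpolation=cv2.INTER_CUBIC))
cv2.imwrite('pics/wr.png',cv2.resize(t[40:130,50:240],None,fx=4,fy=4,interpolation=cv2.INTER_CUBIC))
E
```

```text
(no output)
```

View pics/wf.png

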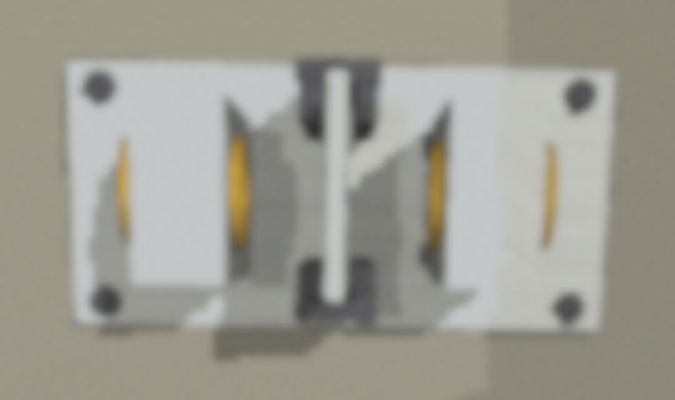

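View pics/wp.png

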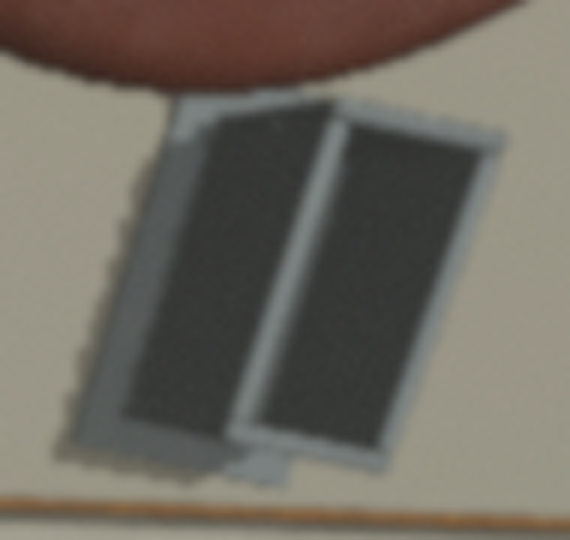

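View pics/wr.png

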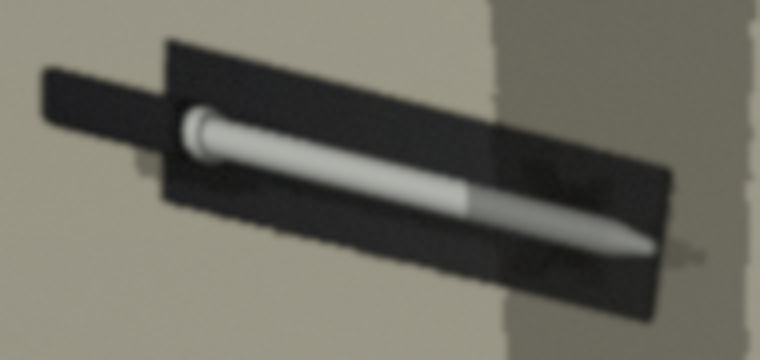

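```bash
python3 - <<'E'
from h import *
p,im=load('w1')
f=lambda u,v:(250+(u+.5)/5-.5,75+(v+.5)/5-.5)
q=lambda u,v:(420+(u+.5)/6-.5,80+(v+.5)/6-.5)
r=lambda u,v:(50+(u+.5)/4-.5,40+(v+.5)/4-.5)
C=[ray(p,f(*c),.010)[:2] for c in[(66,61),(615,71),(600,330),(76,326)]]
print('base',np.round(C,4).tolist(),'ctr',np.mean(C,0).round(4))
print('L',[np.linalg.norm(C[i]-C[(i+1)%4]).round(4) for i in range(4)])
for a,b in((0,1),(3,2)): d=C[b]-C[a];print('yaw',np.degrees(np.arctan2(-d[0],d[1])).round(2))
C=[ray(p,f(*c),.01)[:2] for c in[(99,87),(581,96),(569,308),(105,300)]];print('bolts',np.mean(C,0).round(4))
for a,b in((0,1),(3,2)): d=C[b]-C[a];print('yaw',np.degrees(np.arctan2(-d[0],d[1])).round(2))
for c in[(124,193),(238,194),(437,194),(549,195)]: print('flange',ray(p,f(*c),.086).round(4))
print('plate top',[ray(p,f(*c),.146).round(4).tolist() for c in[(338,68),(334,303),(326,300),(345,300),(328,72),(349,72)]])
print('posts top',[ray(p,f(*c),.09).round(4).tolist() for c in[(297,60),(381,62),(297,320),(376,320)]])
C=[ray(p,q(*c),.065)[:2] for c in[(340,95),(507,137),(383,470),(226,437)]]
print('rim',np.round(C,4).tolist(),'ctr',np.mean(C,0).round(4),[np.linalg.norm(C[i]-C[(i+1)%4]).round(4) for i in range(4)])
for a,b in((0,3),(1,2)): d=C[b]-C[a];print('x yaw',np.degrees(np.arctan2(d[1],d[0])).round(2))
C=[ray(p,q(*c),.065)[:2] for c in[(348,122),(484,150),(378,448),(258,428)]]
print('rim in',np.mean(C,0).round(4),[np.linalg.norm(C[i]-C[(i+1)%4]).round(4) for i in range(4)])
T=ray(p,r(657,247),.042);H=ray(p,r(205,133),.042)
print('tip',T,'col',H,np.linalg.norm(T-H));
for a,b in[((215,136),(620,240)),((230,120),(600,214)),((230,155),(600,250))]:
  A=ray(p,r(*a),.042);B=ray(p,r(*b),.042);d=B-A;print('rod yaw',np.degrees(np.arctan2(-d[0],d[1])).round(2))
print('handle back',[ray(p,r(*c),.055).round(4).tolist() for c in[(42,70),(42,120)]])
C=[ray(p,r(*c),.008)[:2] for c in[(167,40),(672,172),(652,322),(163,198)]]
print('rest',np.round(C,4).tolist(),'ctr',np.mean(C,0).round(4),[np.linalg.norm(C[i]-C[(i+1)%4]).round(4) for i in range(4)])
pt,_=load('t1');print('check top fixture ctr proj',proj(pt,[.5413,.0563,.01]))
E
```

```text
base [[0.5059, -0.0306], [0.5028, 0.1378], [0.5808, 0.1397], [0.5855, -0.0288]] ctr [0.5437 0.0545]
L [np.float64(0.1683), np.float64(0.078), np.float64(0.1685), np.float64(0.0796)]
yaw 1.06
yaw 1.61
bolts [0.5436 0.0543]
yaw 1.03
yaw 1.07
flange [ 0.5453 -0.0015  0.086 ]
flange [0.5445 0.0284 0.086 ]
flange [0.5427 0.0806 0.086 ]
flange [0.5419 0.11   0.086 ]
plate top [[0.5188, 0.0542, 0.146], [0.5686, 0.0549, 0.146], [0.568, 0.0531, 0.146], [0.5678, 0.0574, 0.146], [0.5197, 0.052, 0.146], [0.5195, 0.0566, 0.146]]
posts top [[0.5116, 0.0431, 0.09], [0.5113, 0.0645, 0.09], [0.5761, 0.0448, 0.09], [0.5754, 0.0658, 0.09]]
rim [[0.512, 0.27], [0.5197, 0.3097], [0.596, 0.296], [0.5895, 0.257]] ctr [0.5543 0.2831] [np.float64(0.0405), np.float64(0.0776), np.float64(0.0395), np.float64(0.0785)]
x yaw -9.52
x yaw -10.21
rim in [0.5546 0.284 ] [np.float64(0.0326), np.float64(0.0691), np.float64(0.0298), np.float64(0.0699)]
tip [ 0.53130673 -0.09551619  0.042     ] col [ 0.49883814 -0.25222645  0.042     ] 0.16003847956155737
rod yaw -11.96
rod yaw -11.75
rod yaw -12.0
handle back [[0.4827, -0.2945, 0.055], [0.4983, -0.2978, 0.055]]
rest [[0.463, -0.2852], [0.5022, -0.1], [0.558, -0.1113], [0.5185, -0.2967]] ctr [ 0.5104 -0.1983] [np.float64(0.1893), np.float64(0.0569), np.float64(0.1895), np.float64(0.0567)]
check top fixture ctr proj [296.27245477 208.06362686]
```

Fixture centre is at (0.5437, 0.0545) with yaw about 1.1°. The base, bolt, flange and plate readings agree, and the sizes come out within 1–2 mm. The pocket is at (0.5545, 0.2835) with yaw −9.9°. Now gripping the plate across its thickness.

```bash
python3 - <<'E'
from h import *
R=down(91.1)
ctrl.move_ptp([.5437,.0547,.20],R)
ctrl.servo_line([.5437,.0547,.126],vel=.1)
o=status.observe();print(o['time_s'],np.round(o['eef_pos'],4),np.round(o['contact_force'],2))
ctrl.move_gripper(0.0)
o=status.observe();print(o['time_s'],o['gripper_width'],np.round(o['contact_force'],2))
ctrl.servo_line([.5437,.0547,.150],vel=.06)
o=status.observe();print(o['time_s'],o['gripper_width'],np.round(o['contact_force'],2))
snap('scene','s2')
ctrl.servo_line([.5437,.0547,.235],vel=.1)
o=status.observe();print(o['time_s'],o['gripper_width'],np.round(o['contact_force'],2),np.round(o['eef_pos'],4))
snap('scene','s3');snap('wrist','w3')
import cv2
cv2.imwrite('pics/s3c.png',cv2.resize(cv2.imread('pics/s3.png')[90:260,200:370],None,fx=3.5,fy=3.5))
E
```

```text
4.825 [0.5445 0.0547 0.1268] [-0.39 -0.29  0.57]
5.5333 0.04937907367027732 [-0.14  0.29  1.45]
6.0833 0.05205906478428814 [-0.11  0.37 -0.04]
7.1333 0.04874684519256621 [ 0.03  0.52 -0.79] [0.5432 0.0547 0.2342]
```

View pics/s3c.png

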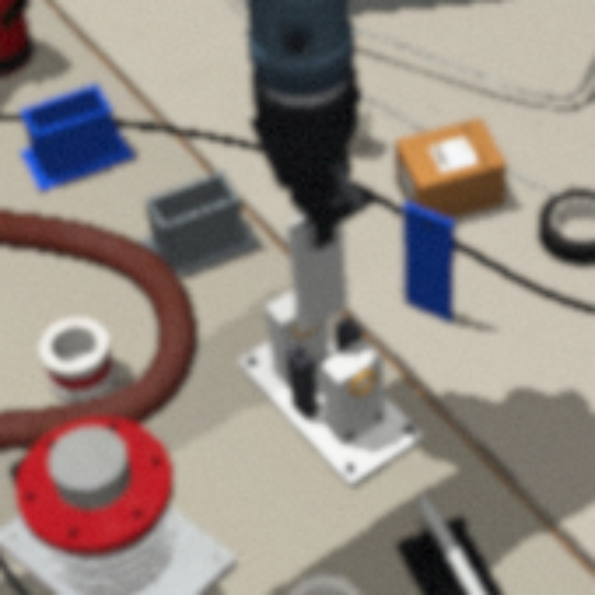

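View pics/w3.png

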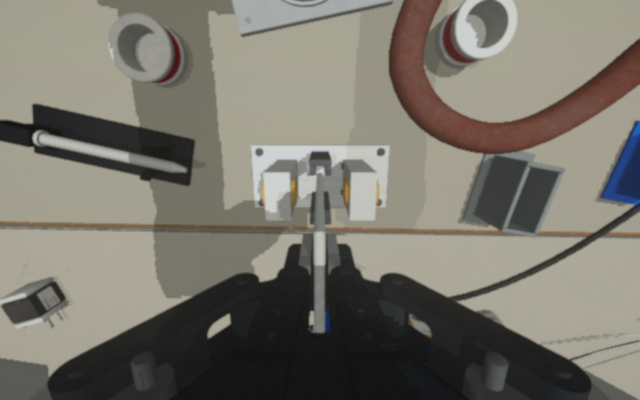

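The plate is out of the slot and hangs straight in the jaws, with its lower edge at about z 0.118. Carrying it to the pocket.

```bash
python3 - <<'E'
from h import *
ctrl.servo_line([.5437,.0547,.255],vel=.12)
ctrl.servo_line([.5545,.2835,.255],vel=.15,ori=down(80.1))
ctrl.servo_line([.5545,.2835,.205],vel=.1)
o=status.observe();print(o['time_s'],o['gripper_width'],np.round(o['contact_force'],2),np.round(o['eef_pos'],4))
p,im=snap('wrist','w4')
cv2.imwrite('pics/w4c.png',cv2.resize(im[100:350,220:420],None,fx=2.4,fy=2.4))
p,im=snap('scene','s4')
cv2.imwrite('pics/s4c.png',cv2.resize(im[60:210,180:330],None,fx=4,fy=4))
snap('top','t4')
E
```

```text
9.875 0.05442872983403627 [-0.01 -0.44 -0.68] [0.5547 0.2834 0.2054]
```

View pics/w4c.png

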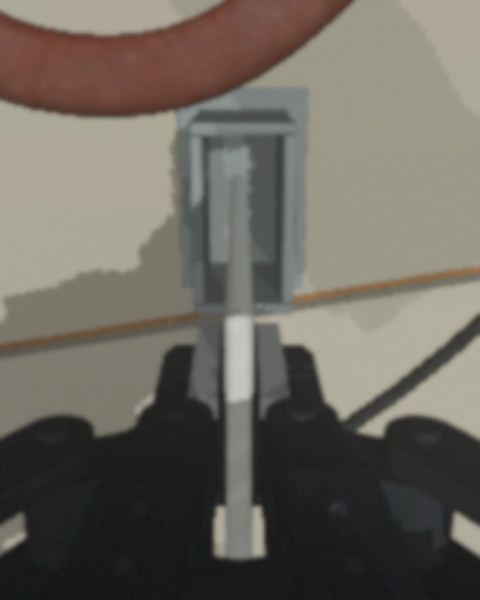

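View pics/s4c.png

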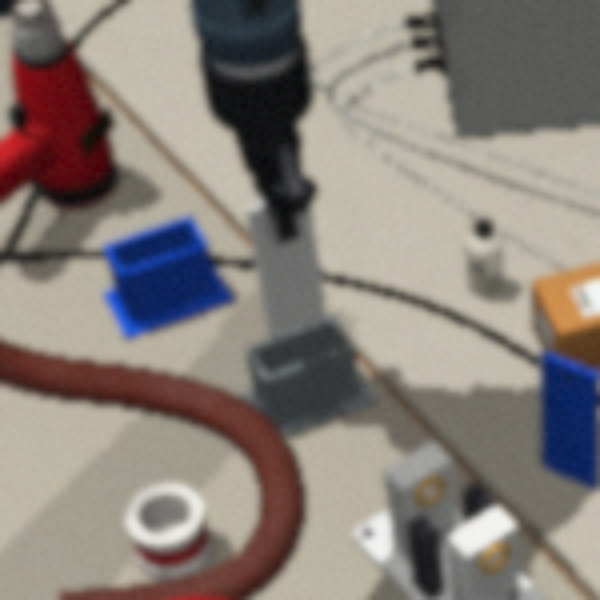

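```bash
python3 - <<'E'
from h import *
p,im=load('w4');C=[ray(p,(220+u/2.4,100+v/2.4),.065)[:2] for u,v in[(190,128),(298,126),(293,309),(194,312)]]
print(np.round(C,4).tolist(),np.mean(C,0))
ctrl.servo_line([.5550,.2835,.150],vel=.12)
ctrl.servo_line([.5550,.2835,.127],vel=.05)
o=status.observe();print(o['time_s'],o['gripper_width'],np.round(o['contact_force'],2),np.round(o['eef_pos'],4))
ctrl.move_gripper(1.0);ctrl.sleep(.2)
o=status.observe();print(o['time_s'],o['gripper_width'],np.round(o['contact_force'],2),np.round(o['eef_pos'],4))
ctrl.servo_line([.5550,.2835,.24],vel=.12)
p,im=snap('scene','s5')
cv2.imwrite('pics/s5c.png',cv2.resize(im[60:210,180:330],None,fx=4,fy=4))
p,im=snap('wrist','w5');print(status.observe()['time_s'])
E
```

```text
[[0.514, 0.2707], [0.5205, 0.312], [0.595, 0.2987], [0.5892, 0.2578]] [0.55465607 0.28479585]
11.2417 0.05215222719467019 [-0.17 -0.88 -0.16] [0.5548 0.2834 0.1267]
12.1917 0.9975160881231773 [ 0.09  0.33 -0.27] [0.555  0.2835 0.127 ]
13.3833
```

View pics/s5c.png

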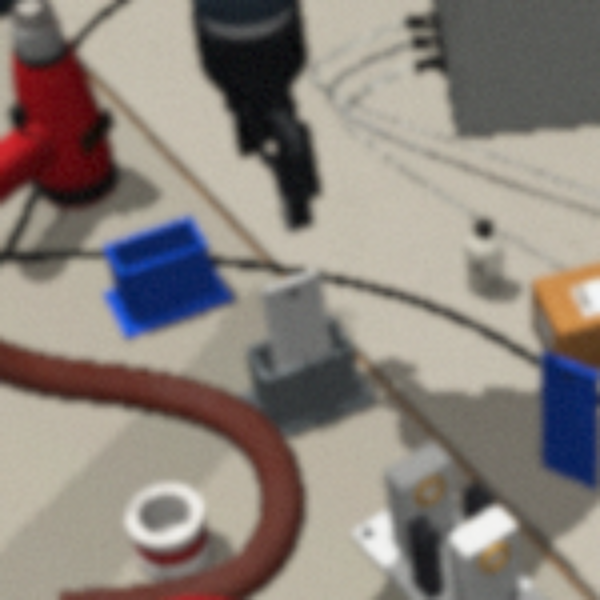

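View pics/w5.png

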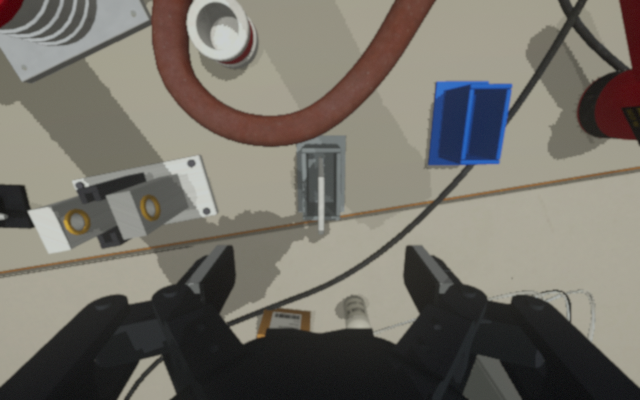

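The plate stands nearly upright in the grey pocket, released: (295,320) in the scene crop and (321,195) in the wrist view. Now to look at the rod from close above.

```bash
python3 - <<'E'
from h import *
ctrl.move_ptp([.492,-.28,.22],down(-11.9))
p,im=snap('wrist','w6');o=status.observe();print(o['time_s'],np.round(o['eef_pos'],4),np.round(o['joint_pos'],1))
cv2.imwrite('pics/w6c.png',cv2.resize(im[40:260,240:400],None,fx=2.7,fy=2.7,interpolation=cv2.INTER_CUBIC))
E
```

```text
15.475 [ 0.4926 -0.2792  0.2201] [-36.   21.1  -0.4  68.6   0.   65.8]
```

View pics/w6.png

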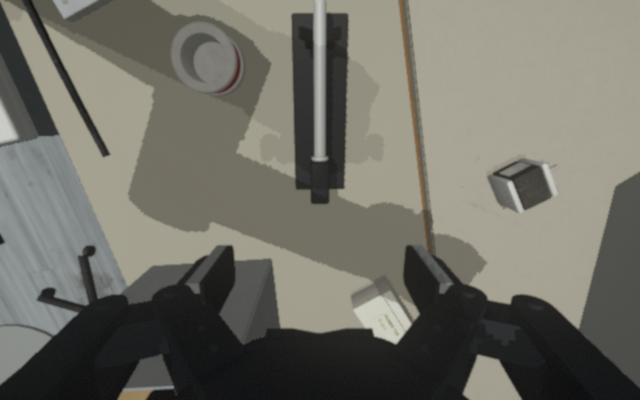

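View pics/w6c.png

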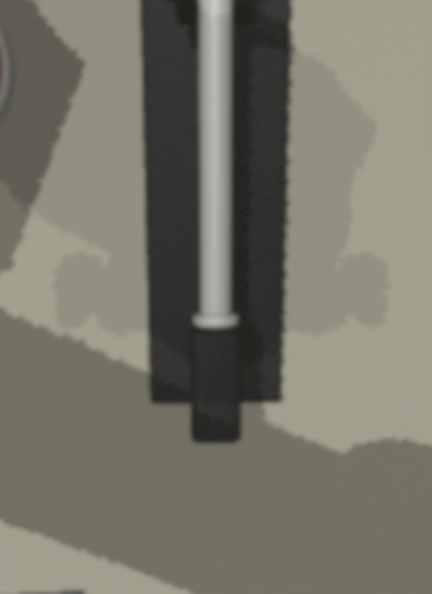

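```bash
python3 - <<'E'
from h import *
p,im=load('w6');c=lambda u,v:(240+(u+.5)/2.7-.5,40+(v+.5)/2.7-.5)
B=[ray(p,c(*x),.055) for x in((192,441),(240,441))];F=[ray(p,c(*x),.055) for x in((193,328),(239,328))]
print('back',np.round(B,4).tolist(),'front',np.round(F,4).tolist(),'ctr',np.mean(B+F,0),np.linalg.norm(B[0]-B[1]),np.linalg.norm(B[0]-F[0]))
# shaft axis
A=ray(p,c(215,310),.042);D=ray(p,c(215,20),.042);d=D-A;print('shaft',A,D,'yaw',np.degrees(np.arctan2(-d[0],d[1])))
g=im[:,:,1].astype(int)
for v in (20,60,100,140):
    r=g[v,290:350];u=np.where(r>105)[0]+290;print(v,u.min(),u.max(), ray(p,((u.min()+u.max())/2,v),.042).round(4))
E
```

```text
back [[0.4812, -0.2947, 0.055], [0.4998, -0.2986, 0.055]] front [[0.4911, -0.2512, 0.055], [0.5082, -0.2548, 0.055]] ctr [ 0.49505252 -0.27482735  0.055     ] 0.0189523395138669 0.04464693238182165
shaft [ 0.50033513 -0.24775083  0.042     ] [ 0.5214466  -0.14699983  0.042     ] yaw -11.83459361641245
20 290 349 [ 0.5263 -0.1245  0.042 ]
60 290 349 [ 0.5193 -0.1581  0.042 ]
100 290 349 [ 0.5117 -0.1942  0.042 ]
140 290 349 [ 0.5036 -0.233   0.042 ]
```

```bash
python3 - <<'E'
from h import *
y=-11.9;a=np.radians(y);d=np.array([-np.sin(a),np.cos(a)])
g=np.array([.495,-.2748])+.005*d
ctrl.servo_line([*g,.12],vel=.15)
ctrl.servo_line([*g,.041],vel=.08)
o=status.observe();print(o['time_s'],np.round(o['eef_pos'],4),np.round(o['contact_force'],2))
ctrl.move_gripper(0.0)
o=status.observe();print(o['time_s'],o['gripper_width'],np.round(o['contact_force'],2),np.round(o['eef_pos'],4))
ctrl.servo_line([*g,.085],vel=.06)
o=status.observe();print(o['time_s'],o['gripper_width'],np.round(o['contact_force'],2),np.round(o['wrist_torque'],2),np.round(o['eef_pos'],4))
yf=1.25;b=np.radians(yf);e=np.array([-np.sin(b),np.cos(b)])
h=np.array([.5437,.0545])-.254*e+.005*e
ctrl.servo_line([*h,.085],vel=.08,ori=down(yf))
ctrl.sleep(.2)
o=status.observe();print(o['time_s'],o['gripper_width'],np.round(o['contact_force'],2),np.round(o['eef_pos'],4))
p,im=snap('wrist','w7');cv2.imwrite('pics/w7c.png',cv2.resize(im[0:200,220:420],None,fx=3,fy=3,interpolation=cv2.INTER_CUBIC))
p,im=snap('scene','s7');cv2.imwrite('pics/s7c.png',cv2.resize(im[130:270,230:380],None,fx=4,fy=4,interpolation=cv2.INTER_CUBIC))
p,im=snap('top','t7');cv2.imwrite('pics/t7c.png',cv2.resize(im[170:250,260:400],None,fx=5,fy=5,interpolation=cv2.INTER_CUBIC))
E
```

```text
17.425 [ 0.4965 -0.2702  0.0416] [-0.54  0.2  -0.14]
18.0417 0.22396532537202501 [-1.36 -0.58  2.21] [ 0.496  -0.2699  0.0412]
18.925 0.22324182504173243 [ 0.2   0.03 -1.5 ] [-0.01  0.01  0.02] [ 0.4958 -0.2698  0.0847]
20.425 0.22337435184229767 [ 0.13  0.1  -1.6 ] [ 0.5489 -0.1948  0.085 ]
```

View pics/w7c.png

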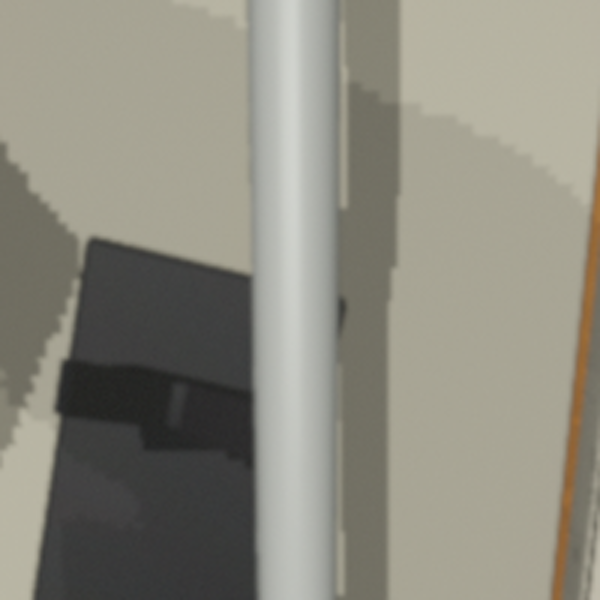

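View pics/s7c.png

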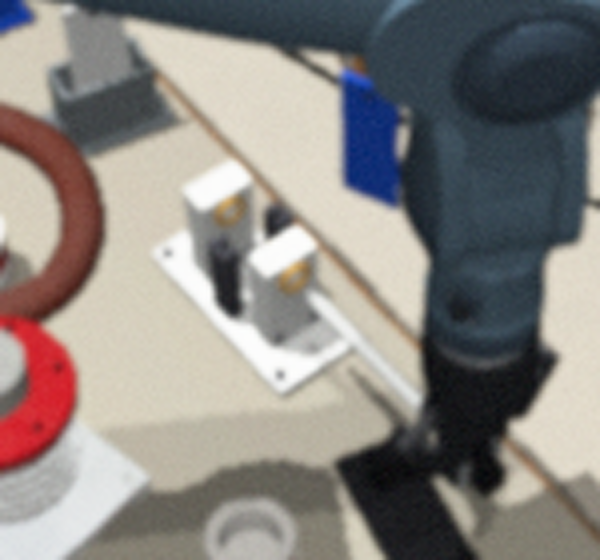

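View pics/t7c.png

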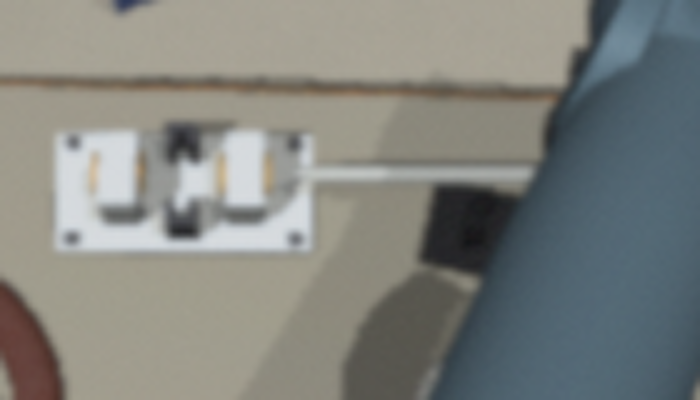

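```bash
python3 - <<'E'
from h import *
p,im=load('s7')
cv2.imwrite('pics/s7d.png',cv2.resize(im[170:240,275:345],None,fx=8.5,fy=8.5,interpolation=cv2.INTER_CUBIC))
yf=1.25;b=np.radians(yf);e=np.array([-np.sin(b),np.cos(b),0]);F=np.array([.5437,.0545,.086])
for n,t in(('far outer',.056),('near outer',-.056),('tip exp',-.071),('rod -120',-.12),('near in',-.024)):
    u=proj(p,F+t*e);print(n,u.round(2),((u-[275,170]+.5)*8.5).round(0))
p,_=load('t7')
for n,t in(('far outer',.056),('near outer',-.056),('tip exp',-.071),('rod -120',-.12)):
    u=proj(p,F+t*e);print('top',n,u.round(2),((u-[260,170]+.5)*5).round(0))
E
```

```text
far outer [281.47 175.65] [59. 52.]
near outer [303.89 198.67] [250. 248.]
tip exp [307.03 201.89] [276. 275.]
rod -120 [317.5  212.64] [366. 367.]
near in [297.31 191.91] [194. 191.]
top far outer [278.53 203.57] [ 95. 170.]
top near outer [314.07 203.7 ] [273. 171.]
top tip exp [318.82 203.72] [297. 171.]
top rod -120 [334.32 203.78] [374. 171.]
```

View pics/s7d.png

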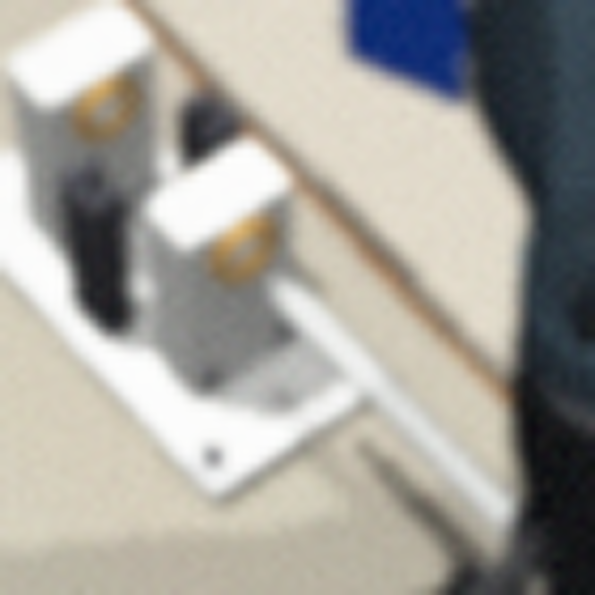

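The scene crop shows the near flange at (246,247) against a predicted (250,248), and the tip at (272,280) against (276,275). That puts the rod on the axis within about 1–1.5 mm. I'll thread in short steps and watch the contact force.

```bash
cat >> h.py <<'E'
yf=1.25;b_=np.radians(yf);e_=np.array([-np.sin(b_),np.cos(b_)]);F_=np.array([.5437,.0545])
def tip(yt,dx=0,z=.085,vel=.04): # rod tip to fixture y yt (grip 5mm ahead of handle centre)
    r=np.array([np.cos(b_),np.sin(b_)]);h=F_+(yt-.183+.005)*e_+dx*r
    ctrl.servo_line([*h,z],vel=vel,ori=down(yf))
    o=status.observe();f=np.array(o['contact_force']);print(round(o['time_s'],2),'tip',yt,'F',f.round(2),'T',np.round(o['wrist_torque'],2),'err',(np.array(o['eef_pos'])-[*h,z]).round(4),round(o['gripper_width'],4));return f
E
python3 - <<'E'
from h import *
for yt in(-.056,-.045,-.035,-.025,-.015):
    f=tip(yt)
    if np.linalg.norm(f+[0,0,1.6])>6: print('stop');break
p,im=snap('scene','s8');cv2.imwrite('pics/s8d.png',cv2.resize(im[170:240,275:345],None,fx=8.5,fy=8.5,interpolation=cv2.INTER_CUBIC))
E
```

```text
21.1 tip -0.056 F [-0.13 -0.79 -0.6 ] T [-0.02  0.02  0.03] err [0.     0.0003 0.    ] 0.2217
21.52 tip -0.045 F [ 0.25  0.1  -0.97] T [-0.07 -0.01 -0.04] err [-0.      0.0003 -0.    ] 0.2256
21.93 tip -0.035 F [-0.46  0.27 -1.22] T [-0.01  0.04  0.06] err [-0.0001  0.0003 -0.    ] 0.2262
22.32 tip -0.025 F [-0.11 -1.09 -0.71] T [ 0.02 -0.02  0.02] err [-0.      0.0003  0.    ] 0.225
22.73 tip -0.015 F [ 0.22  0.35 -1.18] T [ 0.   -0.    0.03] err [-0.0001  0.0003 -0.    ] 0.2265
```

View pics/s8d.png

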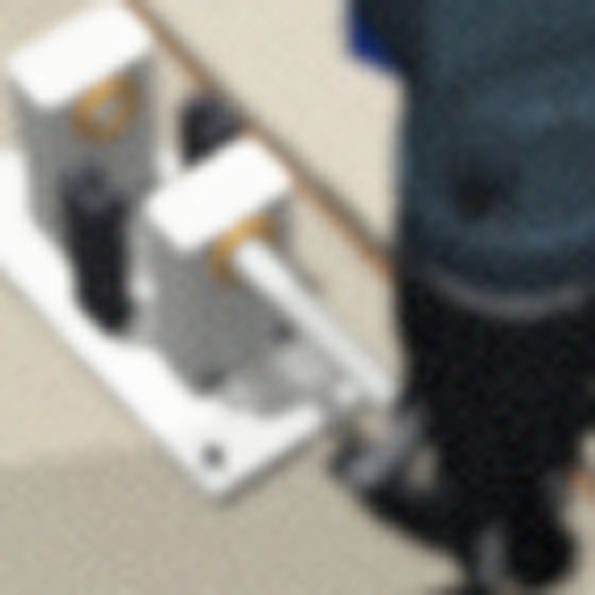

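The tip has gone through the near bushing without contact. Continuing.

```bash
python3 - <<'E'
from h import *
ctrl.sleep(.2)
for yt in(0,.015,.024,.034,.044,.054,.064,.073):
    f=tip(yt)
    if np.linalg.norm(f+[0,0,1.6])>6: print('stop');break
ctrl.sleep(.4)
o=status.observe();print(o['time_s'],np.round(o['contact_force'],2),np.round(o['wrist_torque'],2))
p,im=snap('wrist','w9');p,im=snap('scene','s9');cv2.imwrite('pics/s9d.png',cv2.resize(im[120:240,230:360],None,fx=4.5,fy=4.5,interpolation=cv2.INTER_CUBIC))
p,im=snap('top','t9');cv2.imwrite('pics/t9d.png',cv2.resize(im[170:250,210:350],None,fx=5,fy=5,interpolation=cv2.INTER_CUBIC))
E
```

```text
23.5 tip 0 F [ 0.71 -1.2  -2.3 ] T [0.01 0.02 0.03] err [-0.      0.0003  0.    ] 0.2249
24.02 tip 0.015 F [ 0.35 -0.27 -1.63] T [-0.03  0.02  0.08] err [-0.      0.0002 -0.    ] 0.2234
24.4 tip 0.024 F [ 0.59  0.14 -0.8 ] T [-0.06 -0.    0.04] err [-0.0001  0.0003 -0.    ] 0.2265
24.8 tip 0.034 F [ 0.31  0.08 -0.66] T [-0.05 -0.03  0.06] err [-0.      0.0003 -0.    ] 0.2247
25.2 tip 0.044 F [-0.49  0.09 -1.75] T [-0.03 -0.06 -0.03] err [-0.0001  0.0003 -0.    ] 0.2257
25.6 tip 0.054 F [ 0.34  0.55 -1.23] T [-0.    0.02 -0.05] err [-0.      0.0003  0.    ] 0.2248
26.0 tip 0.064 F [ 0.02 -0.26 -2.09] T [ 0.    0.   -0.01] err [-0.      0.0003 -0.    ] 0.2249
26.38 tip 0.073 F [-0.35  0.99 -0.99] T [ 0.02 -0.05 -0.04] err [-0.0001  0.0003 -0.    ] 0.224
26.775 [-0.86  0.46 -0.95] [-0.01 -0.02  0.04]
```

View pics/s9d.png

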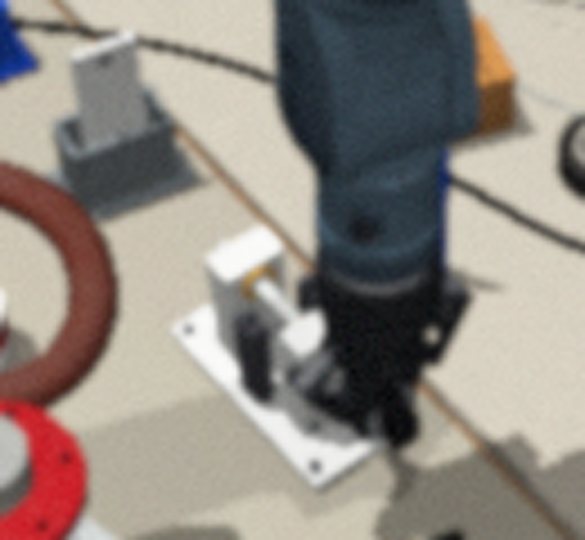

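View pics/t9d.png

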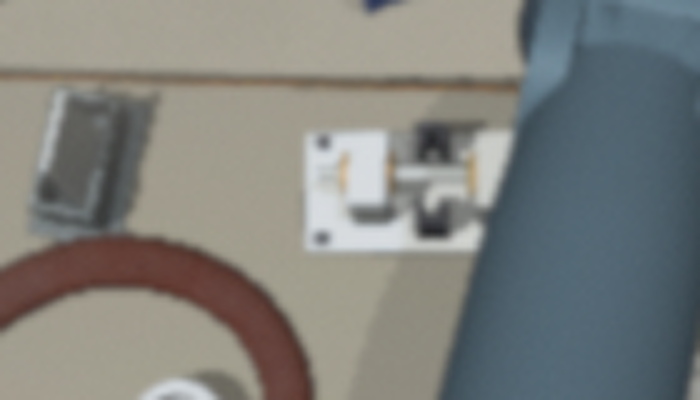

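View pics/w9.png

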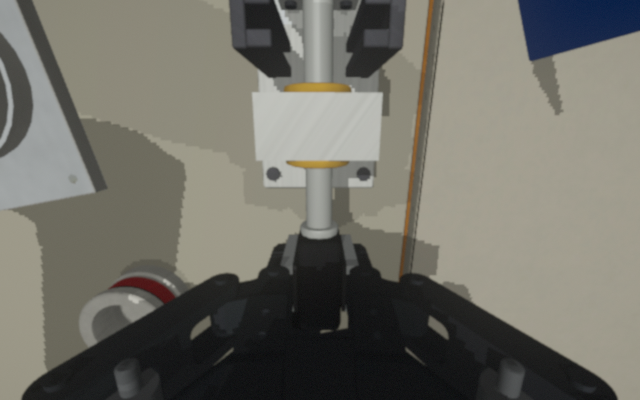

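```bash
python3 - <<'E'
from h import *
p,im=load('w9')
a=ray(p,(319,236),.098);b=ray(p,(318,167),.097);print('handle front top',a,'flange rim',b,'gap',b[1]-a[1])
o=status.observe();print(o['time_s'],np.round(o['qd'],3))
pt,_=load('t9');c=lambda u,v:(210+(u+.5)/5-.5,170+(v+.5)/5-.5)
print('tip',ray(pt,c(318,177),.086),'far flange',ray(pt,c(344,174),.086))
E
```

```text
handle front top [ 0.54637537 -0.03058453  0.098     ] flange rim [ 0.54535701 -0.00117715  0.097     ] gap 0.029407382676087154
26.925 [ 0.044 -0.025 -0.117  0.014  0.048  0.028]
tip [0.53748158 0.12704252 0.086     ] far flange [0.5398125  0.11078232 0.086     ]
```

Two independent checks put the tip 16–18 mm beyond the far flange. The contact force is just the rod's weight, about 1–2 N. Handing in.

```bash
python3 - <<'E'
from rig import *
print(finish_job())
E
```

```text
the job is handed in; nothing more can be done
None
```

I finished and handed in the job at about 27 s of the 62 s; the hand-in reports no verdict.

**Plate:** I drew the aluminium plate straight up out of the slot and released it in the grey pocket. The last scene and top pictures still show it standing there nearly upright.

**Rod:** I gripped it by the handle and threaded it through both bushings.
- **Forces:** the wrist force stayed under about 3 N while threading. At the end it read about 1.4 N, against about 1.6 N for the rod hanging free, so nothing suggests wedging.
- **Tip:** it sticks out about 16 mm (top view) to 18 mm (wrist view) beyond the far flange.
- **Grip:** the handle was still held when I handed in.

**Bystanders:** nothing touched them that I could see, but I did not measure their positions again at the end.

**Disagreement:** my rough top-view reading of the pocket's yaw was about −4.5°, against −9.9° from the wrist view. I used the wrist value, and the plate lined up with the pocket.

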